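# Draw a sample tray home and latch it

## Task

Draw the flat sample tray out from under the instrument's hood toward the robot, pressing lightly on the pad on its top and pulling, until it drops down flat into the pocket at the front stop. Then swing the red latch arm fully across over the seated tray. The samples under the pad are delicate: never load the tray with more than 15 N, and everything else on the bench stays where it is.

Things in the scene. Friction and masses are not known exactly. Their poses are not given: they have to be found in the camera images.
- station: Fixed loading station on the bench; origin on the bench top under the centre of its pocket; x along the track away from the robot, y left, z up (turned by up to 0.25 rad). The pocket's floor is 6 mm above the bench, x = -61 to +61 mm, ended toward the robot by a blue stop 20 mm thick, top 16 mm high. Aluminium rails, 30 mm wide, inner faces at y = +-47 mm, tops 17 mm high, guide the tray.
- track_edge (a point): Middle of the front edge of the black track, 61 mm behind the pocket's centre. The track's floor is 10 mm above the bench and runs backward from here under the hood; in front of it is a 4 mm step down to the pocket's floor.
- hood_edge (a point): Middle of the lower front edge of the white hood that bridges the track, x = +120 mm of the station, 36 mm above the bench. The hood is 150 mm wide, its top 62 mm above the bench; the white instrument (200 mm wide, 140 mm high, glass chamber on it to 220 mm) begins 115 mm behind this edge.
- home (a point): Where tray_top lies when the tray is home in the pocket: on the station's axis, 18 mm above the bench; same axes as the station. The pocket is 2.5 mm longer and 4 mm wider than the tray.
- tray: Loose flat aluminium sample tray, 120 mm long (x), 90 mm wide (y), 9 mm thick, 0.25-0.5 kg; origin at the centre of its underside. On it a flat green non-slip pad with white spots, 112 x 82 mm. It starts level on the track, centre 85 to 105 mm behind the pocket's centre, rear under the hood. On the way its front tips down into the pocket; it sinks 4 mm in all.
- tray_top (a point): Fixed point on the tray's axis, 12 mm above its underside. The pad's surface stands 0 to 8 mm above this point, depending on how full the tray is: unknown, to be felt or seen. The pad is sprung: it gives about 1 mm per 12 N, at most 2.5 mm.
- latch (a joint): Angle of the red latch arm about its upright pivot, rad, counterclockwise from above. 0: along the left rail toward the robot (station -x); negative: outward; +1.57: across over the tray (station -y). Range -0.8 to 1.62; stays where left, about 1 N at the pin moves it. Its underside is 28 mm above the bench and passes just over the seated tray's pad.
- latch_pivot (a point): On the latch's pivot axis, fixed on the left rail at x = +10 mm, y = +66 mm of the station, 55 mm above the bench.
- latch_pin (a point): Mid-height of the upright steel pin at the latch arm's free end, 50 mm from the pivot axis; the pin is 10 mm thick (a 12 mm red cap on top) and stands from 34 to 72 mm above the bench; this point is 55 mm above the bench.
- jar: White jar 52 mm across, 62 mm high, standing to the right of the station; origin at the centre of its underside. Leave alone.
- weight: Small steel weight 24 mm across, 32 mm high, to the left of the station; origin at the centre of its underside. Leave alone.
- tweezers: Steel tweezers lying along their x, about 145 mm long, 8 mm high, left of the station; leave alone.
- tweezers2: Brass tweezers, about 145 mm long, 8 mm high, on the right of the bench; leave alone.
- cap: Blue jar cap, 44 mm across, 10 mm high, right of the station; leave alone.
- plates: Two stacked clear well plates, 86 x 128 mm, 29 mm high, far right; leave alone.
- spatula: Thin brass spatula, 176 mm long, lying on the left; leave alone.
Mind the look-alikes: they are no part of the job. What is meant by the tray is not purple, and is the smaller of those in its own colour.

How it is judged (in metres and radians):
On the way:
1. the tray lies home in the pocket, flat on its floor, with the latch still open (x of tray_top in the frame of home between -0.004 and 0.004 m and z of tray_top in the frame of home below 0.0015 m and angle between the z axis of tray and the z axis of station, either way round below 0.015 rad and value of joint latch below 0.6 rad), for 0.2 s.
At the end, for the whole second after the job is handed in: The tray lies at rest, flat in the pocket (centre within 4 mm of home along the track, no more than 1.5 mm above home height, within 0.015 rad of parallel), and the latch arm stands across it, turned to at least 1.35 rad (x of tray_top in the frame of home between -0.004 and 0.004 m and z of tray_top in the frame of home below 0.0015 m and angle between the z axis of tray and the z axis of station, either way round below 0.015 rad and value of joint latch above 1.35 rad and linear speed of tray below 0.01 m/s and velocity of joint latch between -0.05 and 0.05 rad/s); the robot touches nothing.
It fails at once if the robot loads the tray with more than 15 N (contact force between any of the fingers, the arm and tray above 15 N).
It fails at once if something else on the bench is moved by more than 20 mm (distance of any of jar, weight, tweezers, tweezers2, cap, plates, spatula from where it was at the start of the episode above 0.02 m).
It also fails if it takes over 61 s, if anything falls off the work surface, if the arm or the gripper's body presses on something with over 40 N, if the wrist force passes 120 N, or if a joint passes its speed limit or range.

## Robot

A 6-joint arm with a two-finger parallel gripper is mounted at the origin on the work surface. World frame = base frame: x ahead of the robot, y to its left, z up, the work surface at z = 0. Lengths are in m, angles in degrees, forces in N, time in s.
With the tool pointing down it reaches from about 0.4 to 0.825 m from the base axis. Payload 7 kg.
Tool frame: the origin (TCP) lies at the very end of the fingers, on their centre line; the grasp point (between the pads) lies 19 mm behind it; z points along the fingers, y is the line along which they close (so a half turn about z gives the same grasp; the last joint's range is limited). The gripper opens to 88 mm and grips with 3 to 60 N. Pads are 19 mm wide; open, the fingers measure 130 mm over their backs; the gripper's body (78 mm by 193 mm) begins 47 mm behind the grasp point.
Start: joints at [87.726, 20.546, 0.682, 0, -70.136, -16.507], TCP at [0.217, 0.639, 0.227] pointing down, gripper open.
Joint ranges: [-176.03, 176.03], [-82.01, 121.73], [-58.28, 71.71], [-173.87, 95.51], [-174.79, -0.11], [-173.66, 173.66]. Speed limits (degrees/s): [136.94, 136.94, 172.46, 180, 180, 180].

## Interface

Orientations are given as [roll, pitch, yaw] about the fixed x, y, z axes, in that order (R = Rz(yaw) Ry(pitch) Rx(roll)).
In Python, from plant import r gives the robot as it stands. The module is installed in compiled form; this text tells all that it offers.
- The arm moves only by the tool jog_arm, never from a script. Its arguments are lists of equal length, an entry for each row: "travel": the shift along the tool's x, y, z each as a share of 50 cm, from -1 to 1, a list of three; "dr": the turn, a rotation vector about the tool's x, y, z each as a share of 360 degrees, from -1 to 1, a list of three; "claw": the opening, from 0 (shut) to 1 (fully open). A call has exactly 10 rows; each row is the pose to reach, as a shift and turn from the pose commanded when the call began, along the tool's axes at that moment, turning the shorter way round; what a row does not reach only later rows make up. A row lasts 1/8 s, in which the tool goes at most 62.5 mm and 10.7 degrees, less where a joint would pass 70% of its speed; a pose out of reach is approached as far as the arm can. A call with a number of a shift or a turn outside -1 to 1 is refused whole. A call with a gripper value outside its range is refused whole. The fingers move at their own pace and stop on an object; "newtons" is the grip in N (left out, the last holds). Time passes only in rows, so rows that repeat a pose let the fingers close, or fill a call up. It gives the time, the measured TCP pose, the force, the opening and the grip force at its end, in the units of the state.
- r.get_state(): the state, without advancing time (a new reading comes with each control period).
- r.capture(name): name is "scene" or "top" or "wrist"; returns a dict with "pixels" (384x512x3 uint8, red, green, blue), "range_z" (384x512 float32, m along the optical axis (not along the pixel's ray), 0 where there is no reading), "fx", "fy", "cx", "cy" (pixels), "position" and "attitude" of the camera in the world; the wrist camera has in their place "hand_eye" (4x4, takes a point from camera to tool coordinates, whose origin is the TCP and whose axes are the flange's). Camera axes: x right, y up, looking along -z (the intrinsics and any distortion apply to the point x, -y, -z); pixel columns grow to the right and rows downward; lengths in m; the calibration is good to about 2 mm. A picture is of the moment at which its call begins: read the wrist's pose just before it.
- r.close_job(): hands the job in; it is judged then, once.
Trained networks look in the newest picture that a camera, given by its name, has taken for a name from the list of things; names that differ only in an ending like _2 or _b are one class to them, and where a whole thing is asked for, a point or a joint stands for the part that bears it (a point fixed in the world has none). Each returns a list of dicts, best first, with "conf" (0 to 1); they miss things now and then, are a little off and sometimes report something else, mostly with a low value. They report only what shows in the picture. A call takes as long as a camera call. They do not tell look-alikes from the thing itself.
- r.boxes_of(name, camera): "extent" ([left, top, right, bottom] in pixels, round what is visible of it).
- r.regions_of(name, camera): "pixels" (384x512 bool, what is visible of it) and "extent" ([left, top, right, bottom] in pixels, round what is visible of it).
- r.tip_of(name, camera): "at" ([column, row] in pixels: a listed point, or the origin of a listed thing).
The state is a dict: "time_s": time; "joints": joint angles; "qd": joint speeds; "joint_torque": joint torques, N m; "tcp_pos": TCP position; "eef_rot": TCP orientation; "contact_force": force on the tool from outside, world axes, zero at the start; "moment": the same for the moment, N m; "gripper_width": finger opening in m; "gripper_force": force on a finger pad.
Only numpy, scipy, OpenCV 4.12 (cv2) and the standard library are available. Lean on these libraries where they do the work, as an engineer would, in place of code of your own. Each camera call takes 0.05 s, during which the arm holds its last target. There are 200 camera calls.

## Working session

There is one attempt and no reset: what is moved stays moved. The work goes in short steps, Python scripts to look and compute and a tool call to move; the robot and the scene stay as the last step left them, time stands still between calls to the robot, and variables do not carry over. Pictures are saved under pics/ and viewed, at most 10 in all, crops included, and the job is handed in when it is done.

Besides the shell and the picture viewer there is one more tool, called after "Call:" as a command line: name --argument value ..., lists and objects as JSON in quotes. jog_arm: Moves the arm, as the interface text tells. Its arguments: {"type":"object","properties":{"travel":{"type":"array"},"dr":{"type":"array"},"claw":{"type":"array"},"newtons":{"type":"number"}},"required":["travel","dr","claw"]}

```bash
mkdir -p pics; cat > h.py <<'E'
import numpy as np, cv2
from scipy.spatial.transform import Rotation as R
from plant import r
def cam(n):
    s=r.get_state(); c=r.capture(n)
    if 'hand_eye' in c:
        T=np.eye(4);T[:3,:3]=rot(s['eef_rot']);T[:3,3]=s['tcp_pos'];c['T']=T@np.array(c['hand_eye'])
    else:
        T=np.eye(4);a=np.array(c['attitude'])
        T[:3,:3]=a if a.shape==(3,3) else rot(a);T[:3,3]=c['position'];c['T']=T
    return c
def rot(a): return R.from_euler('xyz',a,degrees=True).as_matrix()
def cloud(c):
    z=c['range_z'];v,u=np.mgrid[:384,:512]
    P=np.stack([(u-c['cx'])/c['fx']*z,-(v-c['cy'])/c['fy']*z,-z],-1)
    return P@c['T'][:3,:3].T+c['T'][:3,3]
def ray(c,uv,h):
    d=c['T'][:3,:3]@np.array([(uv[0]-c['cx'])/c['fx'],-(uv[1]-c['cy'])/c['fy'],-1]);o=c['T'][:3,3]
    return o+d*(h-o[2])/d[2]
E
python3 - <<'E'
from h import *
s=r.get_state();print({k:np.round(v,3) for k,v in s.items()})
ims=[]
for n in ['scene','top']:
    c=cam(n);print(n,{k:v for k,v in c.items() if k not in('pixels','range_z','T')})
    cv2.imwrite(f'pics/{n}0.png',cv2.resize(c['pixels'][:,:,::-1],(800,600),interpolation=cv2.INTER_CUBIC))
    P=cloud(c);np.save(n+'.npy',P)
    for k,h in [('track_edge',.01),('hood_edge',.036),('home',.018),('tray_top',.022),('latch_pivot',.055),('latch_pin',.055),('station',0)]:
        for d in r.tip_of(k,n)[:3]:
            print(k,round(d['conf'],2),np.round(d['at']),ray(c,d['at'],h).round(4),P[int(d['at'][1]),int(d['at'][0])].round(3))
    for k in ['tray','jar','weight']:
        for d in r.boxes_of(k,n)[:3]: print(k,round(d['conf'],2),np.round(d['extent']))
E
```

```text
{'time_s': np.float64(0.0), 'joints': array([ 8.7725e+01,  2.0593e+01,  6.3300e-01, -1.9000e-02, -7.0136e+01,
       -1.6506e+01]), 'qd': array([ 0.11 , -0.101,  0.007,  0.03 ,  0.009, -0.055]), 'joint_torque': array([-1.0000e-03, -5.8272e+01,  2.9304e+01,  6.9970e+00,  7.0000e-03,
       -0.0000e+00]), 'tcp_pos': array([0.217, 0.639, 0.226]), 'eef_rot': array([ 1.79902e+02, -1.00000e-02, -1.87880e+01]), 'contact_force': array([ 0.155,  0.016, -0.053]), 'moment': array([-0.051,  0.062, -0.033]), 'gripper_force': np.float64(0.0), 'gripper_width': np.float64(0.088)}
scene {'fx': 493.07475226750734, 'fy': 493.07475226750734, 'cx': 251.452171608912, 'cy': 198.10563663130435, 'position': array([ 1.12401576, -0.43298302,  1.32326299]), 'attitude': array([29.82543045, -0.43221324, 59.87973141])}
track_edge 0.67 [297. 217.] [0.6023 0.0395 0.01  ] [0.603 0.038 0.019]
hood_edge 0.64 [307. 227.] [0.6554 0.0379 0.036 ] [0.649 0.043 0.02 ]
home 0.93 [288. 197.] [0.5331 0.0505 0.018 ] [0.526 0.056 0.007]
home 0.59 [344. 180.] [0.5686 0.2332 0.018 ] [0.563 0.237 0.007]
tray_top 0.8 [264. 148.] [0.3
[... 1155 characters left out ...]
1]
tray_top 0.98 [218. 147.] [0.6227 0.0412 0.022 ] [0.625 0.044 0.02 ]
tray_top 0.89 [201. 245.] [0.3384 0.0831 0.022 ] [0.338 0.085 0.008]
tray_top 0.83 [317. 127.] [ 0.6857 -0.247   0.022 ] [ 0.689 -0.247  0.017]
latch_pivot 0.39 [191. 165.] [0.5627 0.1143 0.055 ] [0.565 0.118 0.039]
latch_pivot 0.18 [270. 214.] [ 0.4292 -0.1111  0.055 ] [ 0.433 -0.113  0.006]
latch_pin 0.58 [182. 180.] [0.5204 0.1358 0.055 ] [0.521 0.135 0.071]
station 0.97 [210. 179.] [0.5298 0.0637 0.    ] [ 0.531  0.064 -0.002]
tray 0.81 [280.  97. 348. 161.]
tray 0.75 [198. 128. 235. 166.]
tray 0.71 [179. 226. 228. 263.]
jar 0.49 [259. 165. 277. 186.]
weight 0.6 [163. 131. 169. 146.]
weight 0.32 [182.  14. 274. 208.]
```

View pics/top0.png

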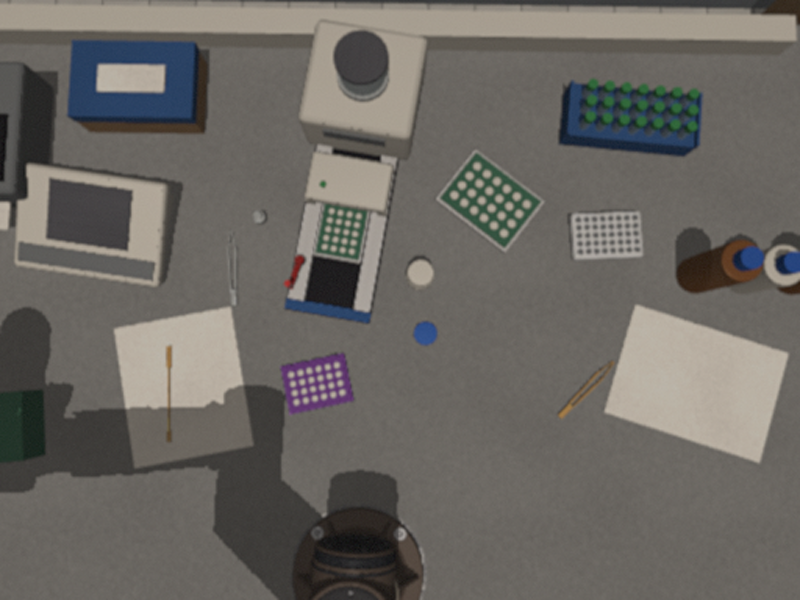

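View pics/scene0.png

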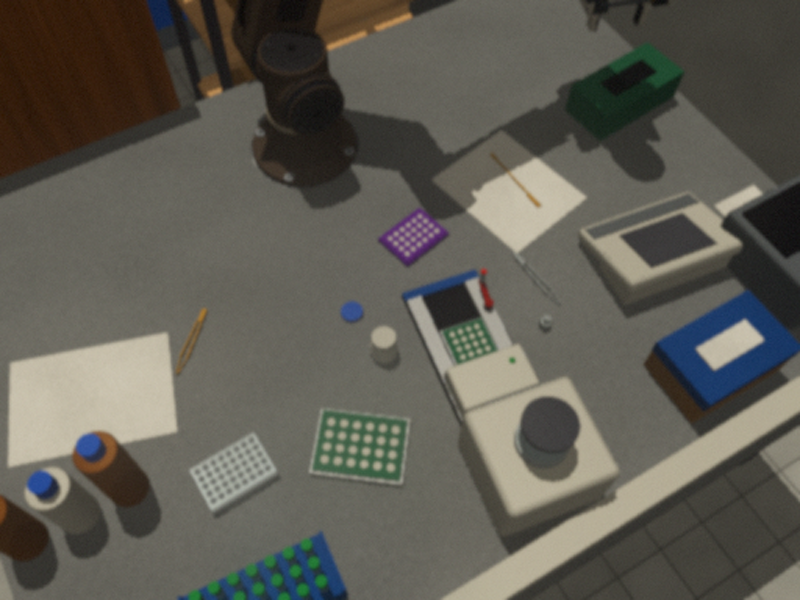

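The top view shows the station, with the green tray at about (342,232), the hood edge at row ~205, the red pivot at (298,260) and its pin at (290,283), latch open. The purple tray (316,383) and the large green tray (490,200) are the decoys. Next I move the wrist camera over the station.

Call:
jog_arm --travel '[[0.94,0.9,-0.24],[0.94,0.9,-0.24],[0.94,0.9,-0.24],[0.94,0.9,-0.24],[0.94,0.9,-0.24],[0.94,0.9,-0.24],[0.94,0.9,-0.24],[0.94,0.9,-0.24],[0.94,0.9,-0.24],[0.94,0.9,-0.24]]' --dr '[[0,0,-0.024],[0,0,-0.024],[0,0,-0.024],[0,0,-0.024],[0,0,-0.024],[0,0,-0.024],[0,0,-0.024],[0,0,-0.024],[0,0,-0.024],[0,0,-0.024]]' --claw '[0,0,0,0,0,0,0,0,0,0]' --newtons 10

```text
time_s: 2.35
tcp_pos: [0.5013, 0.0918, 0.3408]
eef_rot: [-180.0, -0.1, -10.1]
contact_force: [1.8, 1.8, 0.4]
gripper_width: 0.0007
gripper_force: 0.0
```

```bash
cat > look.py <<'E'
from h import *
import sys
s=r.get_state();print(s['time_s'],s['tcp_pos'].round(4),s['eef_rot'].round(2),s['contact_force'].round(2))
c=cam('wrist');print(np.round(c['hand_eye'],3),c['fx'],c['cx'],c['cy'],[k for k in c])
np.savez('w'+sys.argv[1],P=cloud(c),pix=c['pixels'],T=c['T'],z=c['range_z'],K=[c['fx'],c['fy'],c['cx'],c['cy']])
cv2.imwrite(f'pics/w{sys.argv[1]}.png',cv2.resize(c['pixels'][:,:,::-1],(800,600),interpolation=cv2.INTER_CUBIC))
P=cloud(c)
for k,h in [('track_edge',.01),('hood_edge',.036),('home',.018),('tray_top',.022),('latch_pivot',.055),('latch_pin',.055),('station',0)]:
    for d in r.tip_of(k,'wrist')[:2]:
        print(k,round(d['conf'],2),np.round(d['at']),ray(c,d['at'],h).round(4),P[min(383,int(d['at'][1])),min(511,int(d['at'][0]))].round(4))
E
python3 look.py 1
```

```text
2.35 [0.5013 0.0918 0.3408] [-1.7995e+02 -6.0000e-02 -1.0120e+01] [1.84 1.81 0.38]
[[ 0.     0.965  0.264  0.072]
 [ 1.    -0.    -0.    -0.001]
 [-0.     0.264 -0.965 -0.158]
 [ 0.     0.     0.     1.   ]] 304.2936197214095 255.6364557900356 196.17959108051608 ['pixels', 'range_z', 'fx', 'fy', 'cx', 'cy', 'hand_eye', 'T']
hood_edge 0.71 [274.  38.] [0.6655 0.0378 0.036 ] [0.6636 0.0402 0.0495]
hood_edge 0.24 [231. 123.] [0.5649 0.119  0.036 ] [0.5662 0.1196 0.0364]
home 0.57 [277. 132.] [0.5386 0.052  0.018 ] [0.5392 0.0516 0.0062]
tray_top 0.81 [274.  67.] [0.6317 0.0426 0.022 ] [0.6328 0.0436 0.0212]
latch_pivot 0.65 [230. 121.] [0.5675 0.1185 0.055 ] [0.5679 0.1206 0.0378]
latch_pin 0.76 [222. 158.] [0.5188 0.1395 0.055 ] [0.5216 0.1372 0.0707]
station 0.96 [275. 130.] [0.5411 0.0543 0.    ] [0.5432 0.0558 0.0072]
```

View pics/w1.png

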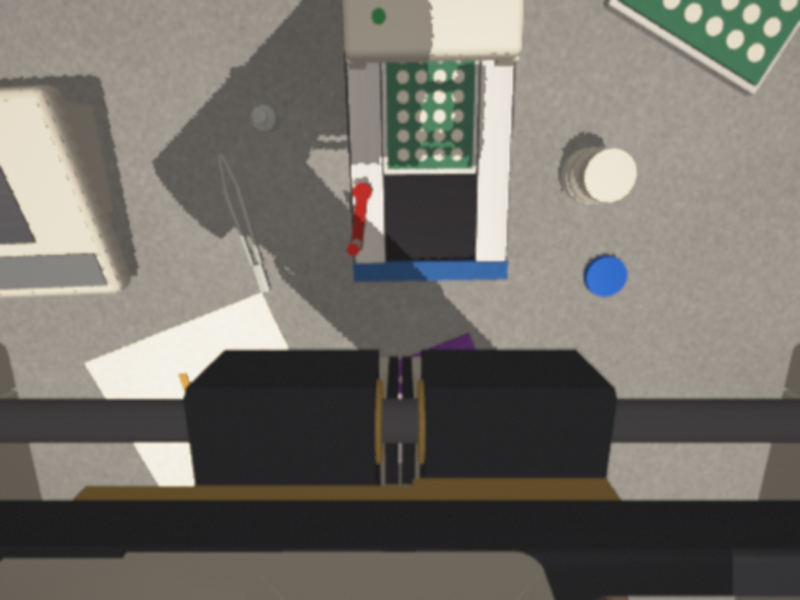

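The wrist view shows the pocket (430,217), blue stop (430,270), tray front edge (row ~172), hood edge (row ~57), latch pivot (362,190) and pin (353,248). The latch is open.

```bash
cat > fit.py <<'E'
from h import *
d=np.load('w1.npz');P=d['P'];hsv=cv2.cvtColor(d['pix'],cv2.COLOR_RGB2HSV)
def big(m):
    n,l,s,_=cv2.connectedComponentsWithStats(m.astype(np.uint8));return l==1+np.argmax(s[1:,4])
v,u=np.mgrid[:384,:512]
roi=(u>215)&(u<335)&(v<185)
blue=big((abs(hsv[...,0].astype(int)-108)<10)&(hsv[...,1]>140)&roi)
Q=P[blue];print('blue',blue.sum(),np.percentile(Q[:,2],[5,50,95]).round(4))
c={'T':d['T'],'fx':d['K'][0],'fy':d['K'][1],'cx':d['K'][2],'cy':d['K'][3]}
vv,uu=np.nonzero(blue)
B=np.array([ray(c,p,.016)[:2] for p in zip(uu,vv)]).astype(np.float32)
rc=cv2.minAreaRect(B);print(rc)
green=big((abs(hsv[...,0].astype(int)-72)<14)&(hsv[...,1]>80)&roi&(v>36)); 
G=P[green];print('green',green.sum(),np.percentile(G[:,2],[5,25,50,75,95]).round(4))
w,V=np.linalg.eigh(np.cov(B.T));a=V[:,1];a=a*np.sign(a[1]);yaw=np.arctan2(-a[0],a[1]);print('yaw',yaw)
# rails: pixels with z~.017 bright; long outer edges
X=np.array([np.cos(yaw),np.sin(yaw)]);Y=np.array([-X[1],X[0]])
b0=B.mean(0);o=b0+.071*X
S=lambda p:np.c_[(p[:,:2]-o)@X,(p[:,:2]-o)@Y]
print('origin',o);print('green st',np.percentile(S(G),[1,50,99],axis=0).round(4))
rail=(abs(P[...,2]-.017)<.004)&roi&(hsv[...,1]<70)&(hsv[...,2]>60)
s=S(P.reshape(-1,3)).reshape(384,512,2)
for x in np.arange(-.05,.11,.02):
    m=rail&(abs(s[...,0]-x)<.006)
    for side in (1,-1):
        q=s[...,1][m&(side*s[...,1]>.03)&(abs(s[...,1])<.085)]
        if len(q):print(round(x,2),side,np.percentile(q,[2,98]).round(4),len(q),end=' | ')
    print()
for n in['bl','gr']:0
E
python3 fit.py
```

```text
blue 1011 [0.014  0.0158 0.0172]
((0.4757600426673889, 0.06572289764881134), (0.15505771338939667, 0.01903090439736843), 81.46355438232422)
green 1805 [0.0207 0.0215 0.0221 0.0227 0.0236]
yaw -0.15829895867387486
origin [0.54537885 0.05294067]
green st [[ 0.0316 -0.0371]
 [ 0.079   0.0017]
 [ 0.1215  0.0402]]
-0.05 1 [0.0492 0.0749] 123 | -0.05 -1 [-0.0748 -0.046 ] 134 | 
-0.03 1 [0.0487 0.0676] 102 | -0.03 -1 [-0.0739 -0.0457] 151 | 
-0.01 1 [0.0497 0.0654] 83 | -0.01 -1 [-0.0747 -0.0454] 158 | 
0.01 1 [0.0491 0.0779] 60 | 0.01 -1 [-0.0739 -0.0461] 159 | 
0.03 1 [0.0319 0.0775] 221 | 0.03 -1 [-0.0746 -0.0316] 201 | 
0.05 1 [0.0434 0.0782] 193 | 0.05 -1 [-0.0751 -0.0404] 185 | 
0.07 1 [0.0444 0.0773] 199 | 0.07 -1 [-0.0742 -0.0399] 184 | 
0.09 1 [0.0438 0.0779] 202 | 0.09 -1 [-0.0748 -0.0408] 207 |
```

Call:
jog_arm --travel '[[0.26,0.055,0.0],[0.26,0.055,0.1],[0.264,0.055,0.3],[0.264,0.055,0.5],[0.264,0.055,0.56],[0.264,0.055,0.56],[0.264,0.055,0.56],[0.264,0.055,0.56],[0.264,0.055,0.56],[0.264,0.055,0.56]]' --dr '[[0,0,-0.003],[0,0,-0.003],[0,0,-0.003],[0,0,-0.003],[0,0,-0.003],[0,0,-0.003],[0,0,-0.003],[0,0,-0.003],[0,0,-0.003],[0,0,-0.003]]' --claw '[0,0,0,0,0,0,0,0,0,0]'

```text
time_s: 4.0
tcp_pos: [0.627, 0.0439, 0.0623]
eef_rot: [-179.9, -0.2, -9.0]
contact_force: [-0.7, 0.2, 1.0]
gripper_width: 0.0005
gripper_force: 0.0
```

```bash
cat > st.py <<'E'
from h import *
s=r.get_state();y=-.158;X=np.array([np.cos(y),np.sin(y)]);Y=np.array([-X[1],X[0]]);o=np.array([.5456,.0544])
p=s['tcp_pos'];f=s['contact_force']
print('t',s['time_s'],'tcp',p.round(4),'rot',s['eef_rot'].round(2),'F',f.round(2),'station',((p[:2]-o)@X).round(4),((p[:2]-o)@Y).round(4))
E
python3 st.py
```

```text
t 4.0 tcp [0.627  0.0439 0.0623] rot [-179.9    -0.19   -9.04] F [-0.66  0.19  1.  ] station 0.082 0.0024
```

Call:
jog_arm --travel '[[0,0.004,0.02],[0,0.004,0.04],[0,0.004,0.054],[0,0.004,0.056],[0,0.004,0.056],[0,0.004,0.056],[0,0.004,0.056],[0,0.004,0.056],[0,0.004,0.056],[0,0.004,0.056]]' --dr '[[0,0,0],[0,0,0],[0,0,0],[0,0,0],[0,0,0],[0,0,0],[0,0,0],[0,0,0],[0,0,0],[0,0,0]]' --claw '[0,0,0,0,0,0,0,0,0,0]'

```text
time_s: 5.25
tcp_pos: [0.6256, 0.0414, 0.032]
eef_rot: [-180.0, -0.0, -9.1]
contact_force: [-0.6, 0.7, 0.7]
gripper_width: 0.0007
gripper_force: 0.0
```

```bash
python3 st.py
```

```text
t 5.25 tcp [0.6256 0.0414 0.032 ] rot [-180.     -0.     -9.06] F [-0.63  0.65  0.65] station 0.081 -0.0003
```

Call:
jog_arm --travel '[[0,0,0.003],[0,0,0.006],[0,0,0.009],[0,0,0.011],[0,0,0.0125],[0,0,0.0125],[0,0,0.0125],[0,0,0.0125],[0,0,0.0125],[0,0,0.0125]]' --dr '[[0,0,0],[0,0,0],[0,0,0],[0,0,0],[0,0,0],[0,0,0],[0,0,0],[0,0,0],[0,0,0],[0,0,0]]' --claw '[0,0,0,0,0,0,0,0,0,0]'

```text
time_s: 6.5
tcp_pos: [0.6256, 0.0414, 0.0257]
eef_rot: [-180.0, -0.0, -9.1]
contact_force: [-0.9, -0.3, -0.5]
gripper_width: 0.0005
gripper_force: 0.0
```

Call:
jog_arm --travel '[[0,0,0.0005],[0,0,0.001],[0,0,0.0015],[0,0,0.002],[0,0,0.002],[0,0,0.002],[0,0,0.002],[0,0,0.002],[0,0,0.002],[0,0,0.002]]' --dr '[[0,0,0],[0,0,0],[0,0,0],[0,0,0],[0,0,0],[0,0,0],[0,0,0],[0,0,0],[0,0,0],[0,0,0]]' --claw '[0,0,0,0,0,0,0,0,0,0]'

```text
time_s: 7.75
tcp_pos: [0.6256, 0.0414, 0.0247]
eef_rot: [-180.0, -0.0, -9.1]
contact_force: [-0.1, -0.7, -0.0]
gripper_width: 0.0006
gripper_force: 0.0
```

Call:
jog_arm --travel '[[0,0,0.0005],[0,0,0.001],[0,0,0.0015],[0,0,0.0016],[0,0,0.0016],[0,0,0.0016],[0,0,0.0016],[0,0,0.0016],[0,0,0.0016],[0,0,0.0016]]' --dr '[[0,0,0],[0,0,0],[0,0,0],[0,0,0],[0,0,0],[0,0,0],[0,0,0],[0,0,0],[0,0,0],[0,0,0]]' --claw '[0,0,0,0,0,0,0,0,0,0]'

```text
time_s: 9.0
tcp_pos: [0.6256, 0.0414, 0.0239]
eef_rot: [-180.0, -0.0, -9.1]
contact_force: [1.0, -0.2, -0.1]
gripper_width: 0.0005
gripper_force: 0.0
```

Call:
jog_arm --travel '[[0,0,0.0005],[0,0,0.001],[0,0,0.0014],[0,0,0.0014],[0,0,0.0014],[0,0,0.0014],[0,0,0.0014],[0,0,0.0014],[0,0,0.0014],[0,0,0.0014]]' --dr '[[0,0,0],[0,0,0],[0,0,0],[0,0,0],[0,0,0],[0,0,0],[0,0,0],[0,0,0],[0,0,0],[0,0,0]]' --claw '[0,0,0,0,0,0,0,0,0,0]'

```text
time_s: 10.25
tcp_pos: [0.6256, 0.0414, 0.0232]
eef_rot: [-180.0, -0.0, -9.1]
contact_force: [0.2, -0.1, 0.3]
gripper_width: 0.0006
gripper_force: 0.0
```

Call:
jog_arm --travel '[[0,0,0.0005],[0,0,0.001],[0,0,0.0014],[0,0,0.0014],[0,0,0.0014],[0,0,0.0014],[0,0,0.0014],[0,0,0.0014],[0,0,0.0014],[0,0,0.0014]]' --dr '[[0,0,0],[0,0,0],[0,0,0],[0,0,0],[0,0,0],[0,0,0],[0,0,0],[0,0,0],[0,0,0],[0,0,0]]' --claw '[0,0,0,0,0,0,0,0,0,0]'

```text
time_s: 11.5
tcp_pos: [0.6256, 0.0414, 0.0225]
eef_rot: [180.0, -0.0, -9.1]
contact_force: [-1.8, 0.7, 3.2]
gripper_width: 0.0006
gripper_force: 1.4
```

Call:
jog_arm --travel '[[0,0,0.0004],[0,0,0.0008],[0,0,0.0008],[-0.004,0,0.0008],[-0.008,0,0.0008],[-0.012,0,0.0008],[-0.016,0,0.0008],[-0.02,0,0.0008],[-0.024,0,0.0008],[-0.024,0,0.0008]]' --dr '[[0,0,0],[0,0,0],[0,0,0],[0,0,0],[0,0,0],[0,0,0],[0,0,0],[0,0,0],[0,0,0],[0,0,0]]' --claw '[0,0,0,0,0,0,0,0,0,0]'

```text
time_s: 12.75
tcp_pos: [0.6137, 0.0434, 0.0222]
eef_rot: [-180.0, -0.0, -9.1]
contact_force: [2.8, -0.2, 4.8]
gripper_width: 0.0003
gripper_force: 2.7
```

```bash
python3 st.py; python3 look.py 2 | grep tray; python3 - <<'E'
from h import *
d=np.load('w2.npz');P=d['P'];hsv=cv2.cvtColor(d['pix'],cv2.COLOR_RGB2HSV)
E
```

```text
t 12.75 tcp [0.6137 0.0434 0.0222] rot [-1.7999e+02 -1.0000e-02 -9.0600e+00] F [ 2.8  -0.15  4.79] station 0.069 -0.0002
tray_top 0.75 [256. 236.] [0.6189 0.0433 0.022 ] [0.6193 0.0437 0.0223]
```

View pics/w2.png

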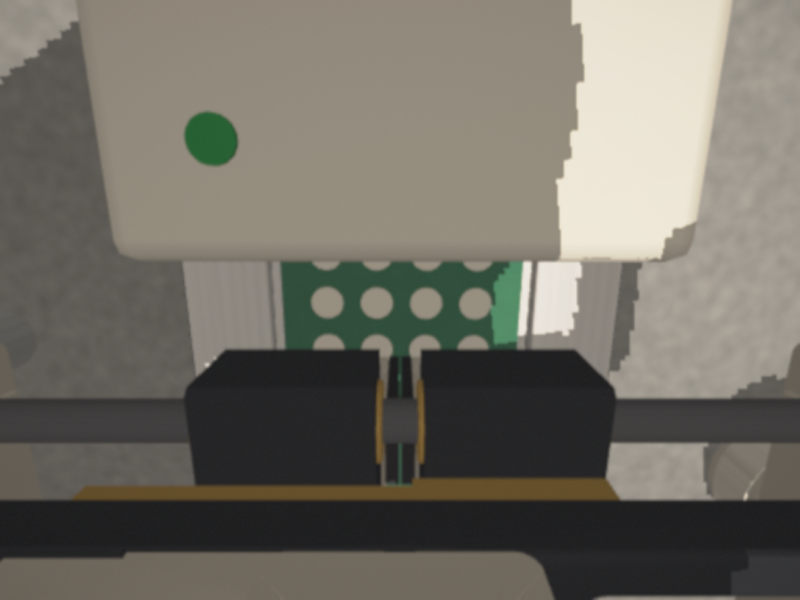

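The pad moved with the finger: tray_top shifted 12.8 mm for a 12 mm pull, so there is no slip. A spot row shows at (327,302). I continue the pull.

Call:
jog_arm --travel '[[-0.003,0,0.0002],[-0.006,0,0.0002],[-0.009,0,0.0002],[-0.012,0,0.0002],[-0.015,0,0.0002],[-0.018,0,0.0002],[-0.021,0,0.0002],[-0.024,0,0.0002],[-0.026,0,0.0002],[-0.026,0,0.0002]]' --dr '[[0,0,0],[0,0,0],[0,0,0],[0,0,0],[0,0,0],[0,0,0],[0,0,0],[0,0,0],[0,0,0],[0,0,0]]' --claw '[0,0,0,0,0,0,0,0,0,0]'

```text
time_s: 14.4
tcp_pos: [0.6011, 0.0454, 0.0223]
eef_rot: [-180.0, -0.0, -9.1]
contact_force: [2.1, -0.3, 5.9]
gripper_width: 0.0008
gripper_force: 3.0
```

Call:
jog_arm --travel '[[-0.002,0,0.0],[-0.004,0,0.0002],[-0.006,0,0.0003],[-0.008,0,0.0004],[-0.01,0,0.0005],[-0.012,0,0.0006],[-0.014,0,0.0007],[-0.016,0,0.0008],[-0.018,0,0.0008],[-0.018,0,0.0008]]' --dr '[[0,0,0],[0,0,0],[0,0,0],[0,0,0],[0,0,0],[0,0,0],[0,0,0],[0,0,0],[0,0,0],[0,0,0]]' --claw '[0,0,0,0,0,0,0,0,0,0]'

```text
time_s: 15.65
tcp_pos: [0.5921, 0.0468, 0.0217]
eef_rot: [-180.0, -0.0, -9.1]
contact_force: [3.1, -0.0, 6.1]
gripper_width: 0.0007
gripper_force: 2.8
```

```bash
python3 st.py; python3 look.py 3 | grep -E "tray|hood"
```

```text
t 15.65 tcp [0.5921 0.0468 0.0217] rot [-1.7999e+02 -2.0000e-02 -9.0600e+00] F [ 3.07 -0.02  6.07] station 0.0471 -0.0002
hood_edge 0.64 [255. 112.] [0.6633 0.0365 0.036 ] [0.6634 0.0365 0.0559]
tray_top 0.7 [256. 235.] [0.5985 0.0464 0.022 ] [0.5987 0.0469 0.0214]
```

Call:
jog_arm --travel '[[-0.004,0,0.0002],[-0.008,0,0.0004],[-0.012,0,0.0006],[-0.016,0,0.0008],[-0.02,0,0.0009],[-0.024,0,0.001],[-0.028,0,0.0012],[-0.032,0,0.0013],[-0.036,0,0.0014],[-0.036,0,0.0014]]' --dr '[[0,0,0],[0,0,0],[0,0,0],[0,0,0],[0,0,0],[0,0,0],[0,0,0],[0,0,0],[0,0,0],[0,0,0]]' --claw '[0,0,0,0,0,0,0,0,0,0]'

```text
time_s: 17.3
tcp_pos: [0.5741, 0.0496, 0.021]
eef_rot: [-180.0, -0.0, -9.1]
contact_force: [3.0, -0.5, 4.7]
gripper_width: 0.0003
gripper_force: 2.8
```

Call:
jog_arm --travel '[[-0.004,0,0.0003],[-0.008,0,0.0005],[-0.012,0,0.0006],[-0.016,0,0.0008],[-0.02,0,0.0009],[-0.024,0,0.001],[-0.028,0,0.0011],[-0.032,0,0.0012],[-0.036,0,0.0013],[-0.036,0,0.0013]]' --dr '[[0,0,0],[0,0,0],[0,0,0],[0,0,0],[0,0,0],[0,0,0],[0,0,0],[0,0,0],[0,0,0],[0,0,0]]' --claw '[0,0,0,0,0,0,0,0,0,0]'

```text
time_s: 18.55
tcp_pos: [0.5566, 0.0525, 0.0205]
eef_rot: [-180.0, -0.0, -9.1]
contact_force: [2.1, 0.1, 6.4]
gripper_width: 0.0004
gripper_force: 3.0
```

```bash
python3 st.py; python3 look.py 4 | grep -E "tray|hood"; python3 - <<'E'
from h import *
d=np.load('w4.npz');P=d['P'];y=-.158
X=np.array([np.cos(y),np.sin(y)]);Y=np.array([-X[1],X[0]]);o=np.array([.5456,.0544])
sx=(P[...,:2]-o)@X;sy=(P[...,:2]-o)@Y
hsv=cv2.cvtColor(d['pix'],cv2.COLOR_RGB2HSV)
g=(abs(hsv[...,0].astype(int)-72)<16)&(hsv[...,1]>80)&(abs(sy)<.042)&(sx<.11)
print('green rear x (x_c+56):',np.percentile(sx[g],[98,99.5]),'vs finger')
E
```

```text
t 18.55 tcp [0.5566 0.0525 0.0205] rot [-1.7999e+02 -2.0000e-02 -9.0500e+00] F [2.06 0.12 6.41] station 0.0111 -0.0001
hood_edge 0.97 [260.  24.] [0.6629 0.0344 0.036 ] [0.6695 0.0332 0.0107]
tray_top 0.56 [255. 239.] [0.5609 0.0528 0.022 ] [0.5599 0.0531 0.0193]
green rear x (x_c+56): [0.07053083 0.071071  ] vs finger
```

View pics/w4.png

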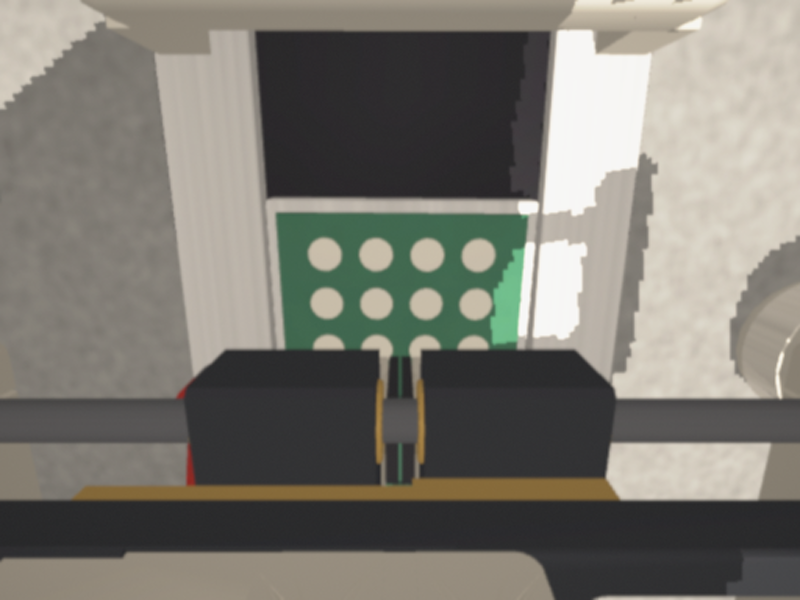

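The spot row is unchanged at (327,302), so there is no slip. The tray's rear edge is at row ~205, about 15 mm from home.

Call:
jog_arm --travel '[[-0.003,0,0.0001],[-0.006,0,0.0001],[-0.009,0,0.0002],[-0.012,0,0.0003],[-0.015,0,0.0003],[-0.018,0,0.0004],[-0.021,0,0.0004],[-0.024,0,0.0005],[-0.024,0,0.0005],[-0.024,0,0.0005]]' --dr '[[0,0,0],[0,0,0],[0,0,0],[0,0,0],[0,0,0],[0,0,0],[0,0,0],[0,0,0],[0,0,0],[0,0,0]]' --claw '[0,0,0,0,0,0,0,0,0,0]'

```text
time_s: 20.2
tcp_pos: [0.5448, 0.0544, 0.0202]
eef_rot: [-180.0, -0.0, -9.1]
contact_force: [3.6, -0.6, 5.3]
gripper_width: 0.0002
gripper_force: 3.0
```

Call:
jog_arm --travel '[[-0.001,0,0.0001],[-0.002,0,0.0001],[-0.003,0,0.0001],[-0.004,0,0.0001],[-0.005,0,0.0001],[-0.006,0,0.0001],[-0.007,0,0.0002],[-0.008,0,0.0002],[-0.008,0,0.0002],[-0.008,0,0.0002]]' --dr '[[0,0,0],[0,0,0],[0,0,0],[0,0,0],[0,0,0],[0,0,0],[0,0,0],[0,0,0],[0,0,0],[0,0,0]]' --claw '[0,0,0,0,0,0,0,0,0,0]'

```text
time_s: 21.45
tcp_pos: [0.5397, 0.0546, 0.0193]
eef_rot: [179.9, 0.1, -9.1]
contact_force: [0.1, 0.3, -0.2]
gripper_width: 0.0003
gripper_force: 0.0
```

```bash
python3 st.py; python3 look.py 5 | grep -E "tray|hood"; cat > g.py <<'E'
from h import *
import sys
d=np.load(f'w{sys.argv[1]}.npz');P=d['P'];y=-.158
X=np.array([np.cos(y),np.sin(y)]);Y=np.array([-X[1],X[0]]);o=np.array([.5456,.0544])
sx=(P[...,:2]-o)@X;sy=(P[...,:2]-o)@Y
hsv=cv2.cvtColor(d['pix'],cv2.COLOR_RGB2HSV)
g=(abs(hsv[...,0].astype(int)-72)<16)&(hsv[...,1]>80)&(abs(sy)<.042)&(sx<.11)
print('green x:',np.percentile(sx[g],[.5,2,98,99.5]).round(4))
A=np.c_[sx[g],sy[g],np.ones(g.sum())];k=np.linalg.lstsq(A,P[g][:,2],rcond=None)[0];print('plane slope x,y, z0',k.round(4))
E
python3 g.py 4; python3 g.py 5
```

```text
t 21.45 tcp [0.5397 0.0546 0.0193] rot [ 1.7995e+02  1.0000e-01 -9.0800e+00] F [ 0.12  0.25 -0.15] station -0.0059 -0.0007
green x: [0.0242 0.0258 0.0705 0.0711]
plane slope x,y, z0 [ 0.1416 -0.0005  0.0147]
green x: [0.0064 0.0085 0.0549 0.0554]
plane slope x,y, z0 [ 0.0824 -0.0005  0.0158]
```

The force vanished, so the tray dropped. I lift off and look from above.

Call:
jog_arm --travel '[[0,0,-0.06],[0,0,-0.15],[-0.1,0,-0.27],[-0.2,0,-0.36],[-0.2,0,-0.36],[-0.2,0,-0.36],[-0.2,0,-0.36],[-0.2,0,-0.36],[-0.2,0,-0.36],[-0.2,0,-0.36]]' --dr '[[0,0,0],[0,0,0],[0,0,0],[0,0,0],[0,0,0],[0,0,0],[0,0,0],[0,0,0],[0,0,0],[0,0,0]]' --claw '[0,0,0,0,0,0,0,0,0,0]'

```text
time_s: 23.1
tcp_pos: [0.442, 0.0705, 0.1993]
eef_rot: [179.9, 0.1, -9.1]
contact_force: [0.4, 0.4, -0.2]
gripper_width: 0.0005
gripper_force: 0.0
```

```bash
python3 st.py; python3 look.py 6 | grep -E "tray|latch|home"; python3 g.py 6; python3 - <<'E'
from h import *
d=np.load('w6.npz');P=d['P'];y=-.158
X=np.array([np.cos(y),np.sin(y)]);Y=np.array([-X[1],X[0]]);o=np.array([.5456,.0544])
hsv=cv2.cvtColor(d['pix'],cv2.COLOR_RGB2HSV);s=np.stack([(P[...,:2]-o)@X,(P[...,:2]-o)@Y,P[...,2]],-1)
red=((hsv[...,0]<6)|(hsv[...,0]>174))&(hsv[...,1]>150)&(abs(s[...,1])<.12)&(abs(s[...,0])<.1)
cap=red&(P[...,2]>.06);print('red cap st',np.median(s[cap],0).round(4),cap.sum(),'arm x range',np.percentile(s[red],[2,98],axis=0).round(4))
E
```

```text
t 23.1 tcp [0.442  0.0705 0.1993] rot [ 1.7995e+02  5.0000e-02 -9.0900e+00] F [ 0.42  0.43 -0.19] station -0.1049 -0.0004
tray_top 0.65 [259. 258.] [0.3445 0.0826 0.022 ] [0.4743 0.0656 0.2798]
tray_top 0.64 [254.  78.] [0.5469 0.0556 0.022 ] [0.5475 0.0559 0.0194]
latch_pivot 0.58 [184.  63.] [0.5668 0.1174 0.055 ] [0.571  0.1212 0.0362]
latch_pin 0.61 [177. 119.] [0.5193 0.135  0.055 ] [0.5196 0.1312 0.0712]
green x: [-0.0535 -0.0525  0.0534  0.0542]
plane slope x,y, z0 [-0.0441 -0.0004  0.0196]
red cap st [-0.0404  0.073   0.0718] 119 arm x range [[-0.0435  0.0579  0.0323]
 [ 0.015   0.0766  0.0726]]
```

View pics/w6.png

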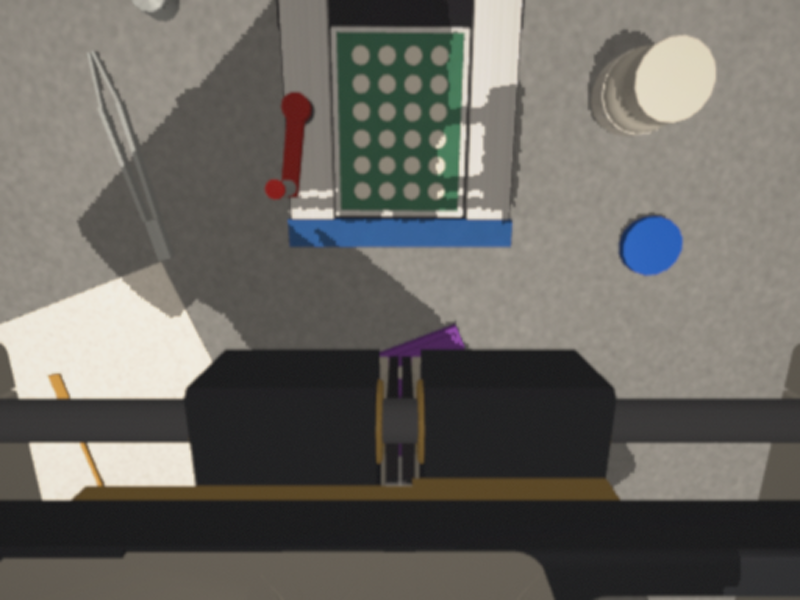

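The tray lies between the rails with its front edge at row ~216, next to the stop (220). The pin cap is at (275,189). I check that the tray is level, using the rails as reference.

```bash
python3 - <<'E'
from h import *
y=-.158
X=np.array([np.cos(y),np.sin(y)]);Y=np.array([-X[1],X[0]]);o=np.array([.5456,.0544])
for n in (1,6):
    d=np.load(f'w{n}.npz');P=d['P'];hsv=cv2.cvtColor(d['pix'],cv2.COLOR_RGB2HSV)
    sx=(P[...,:2]-o)@X;sy=(P[...,:2]-o)@Y;v,u=np.mgrid[:384,:512];lim=v<215
    def fit(m,t):
        m=m&lim;A=np.c_[sx[m],np.ones(m.sum())];k=np.linalg.lstsq(A,P[m][:,2],rcond=None)[0]
        res=P[m][:,2]-A@k;print(n,t,m.sum(),'slope',k[0].round(4),'z0',k[1].round(4),'sd',res.std().round(4),'x',sx[m].min().round(3),sx[m].max().round(3))
    flat=abs(P[...,2]-.017)<.008
    fit(flat&(sy<-.052)&(sy>-.072)&(sx>-.055)&(sx<.11),'right rail')
    fit(flat&(sy>.052)&(sy<.060)&(sx>-.055)&(sx<.11),'left rail')
    a,b=(-.05,.05) if n==6 else (.04,.11)
    fit((abs(sy)<.036)&(sx>a)&(sx<b)&(abs(P[...,2]-.02)<.01),'pad')
    fit((abs(sy)<.036)&(sx>-.05+(n==6)*.12)&(sx<.02+(n==6)*.1)&(abs(P[...,2]-.008)<.008),'floor')
E
```

```text
1 right rail 1486 slope 0.0001 z0 0.0168 sd 0.0009 x -0.055 0.11
1 left rail 589 slope -0.0017 z0 0.0169 sd 0.001 x -0.054 0.11
1 pad 2504 slope -0.0001 z0 0.0223 sd 0.0009 x 0.04 0.11
1 floor 2010 slope 0.0008 z0 0.0058 sd 0.0009 x -0.05 0.02
6 right rail 2575 slope -0.001 z0 0.0168 sd 0.0008 x -0.055 0.074
6 left rail 1020 slope -0.0004 z0 0.0168 sd 0.001 x -0.055 0.074
6 pad 7006 slope -0.0002 z0 0.0182 sd 0.0008 x -0.049 0.05
6 floor 519 slope -0.0297 z0 0.012 sd 0.0008 x 0.07 0.077
```

The tray is home and flat: pad slope ≈ 0, 4.1 mm lower than before. Next is the latch, starting with the closed fingers on the outer side of the pin.

Call:
jog_arm --travel '[[0.1,-0.16,0],[0.138,-0.225,0],[0.138,-0.225,0.0],[0.138,-0.225,0.1],[0.138,-0.225,0.2],[0.138,-0.225,0.3],[0.138,-0.225,0.306],[0.138,-0.225,0.306],[0.138,-0.225,0.306],[0.138,-0.225,0.306]]' --dr '[[0,0,0],[0,0,0],[0,0,0],[0,0,0],[0,0,0],[0,0,0],[0,0,0],[0,0,0],[0,0,0],[0,0,0]]' --claw '[0,0,0,0,0,0,0,0,0,0]'

```text
time_s: 24.75
tcp_pos: [0.5286, 0.1715, 0.0486]
eef_rot: [-179.9, -0.1, -9.1]
contact_force: [-0.4, 0.2, -0.5]
gripper_width: 0.0007
gripper_force: 0.0
```

```bash
python3 st.py
```

```text
t 24.75 tcp [0.5286 0.1715 0.0486] rot [-1.7988e+02 -1.2000e-01 -9.0600e+00] F [-0.42  0.23 -0.5 ] station -0.0352 0.1129
```

Call:
jog_arm --travel '[[0,0.016,0],[0,0.032,0],[0.002,0.048,0],[0.004,0.064,0],[0.008,0.08,0],[0.012,0.096,0],[0.018,0.112,0],[0.026,0.13,0],[0.026,0.132,0],[0.026,0.132,0]]' --dr '[[0,0,0],[0,0,0],[0,0,0],[0,0,0],[0,0,0],[0,0,0],[0,0,0],[0,0,0],[0,0,0],[0,0,0]]' --claw '[0,0,0,0,0,0,0,0,0,0]'

```text
time_s: 26.0
tcp_pos: [0.5326, 0.1046, 0.0476]
eef_rot: [-179.8, -0.2, -9.0]
contact_force: [4.6, 4.0, -0.8]
gripper_width: 0.0005
gripper_force: 2.4
```

```bash
python3 st.py; python3 - <<'E'
from h import *
y=-.158
X=np.array([np.cos(y),np.sin(y)]);Y=np.array([-X[1],X[0]]);o=np.array([.5456,.0544])
for n in('top','scene'):
    c=cam(n)
    for d in r.tip_of('latch_pin',n)[:2]:
        p=ray(c,d['at'],.055)[:2]-o;print(n,round(d['conf'],2),np.round(d['at']),'st',(p@X).round(4),(p@Y).round(4))
    cv2.imwrite(f'pics/{n}7.png',cv2.resize(c['pixels'][110:260,150:350] [:,:,::-1],(800,600),interpolation=cv2.INTER_CUBIC))
E
```

```text
t 26.0 tcp [0.5326 0.1046 0.0476] rot [-179.85   -0.21   -9.03] F [ 4.63  3.98 -0.82] station -0.0207 0.0475
scene 0.62 [298. 187.] st -0.0121 0.0251
```

View pics/scene7.png

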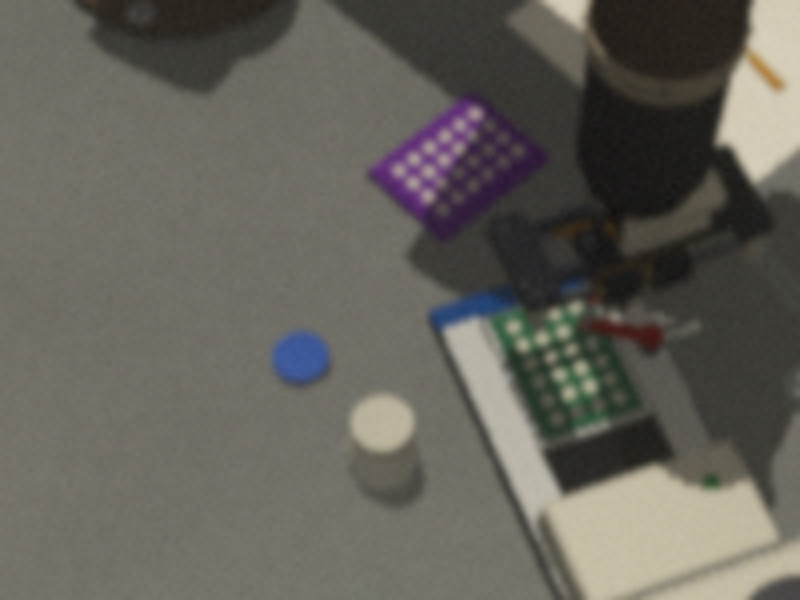

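The scene view shows the latch partly across, with the pin near (590,310) at about 1.05 rad. Next I push it from the robot side toward +x.

Call:
jog_arm --travel '[[0,-0.01,0],[-0.03,-0.01,0],[-0.058,-0.01,0],[-0.058,0.02,0],[-0.058,0.051,0],[-0.058,0.051,0],[-0.04,0.051,0],[-0.02,0.051,0],[0,0.051,0],[0.01,0.051,0]]' --dr '[[0,0,0],[0,0,0],[0,0,0],[0,0,0],[0,0,0],[0,0,0],[0,0,0],[0,0,0],[0,0,0],[0,0,0]]' --claw '[0,0,0,0,0,0,0,0,0,0]'

```text
time_s: 27.45
tcp_pos: [0.5313, 0.0772, 0.0463]
eef_rot: [179.9, 0.1, -9.1]
contact_force: [-2.2, -1.3, -1.0]
gripper_width: 0.0004
gripper_force: 0.9
```

Call:
jog_arm --travel '[[0.004,0,0],[0.008,0,0],[0.012,0,0],[0.016,0,0],[0.02,0,0],[0.022,0,0],[0.022,0,0],[0.022,0,0],[0.022,0,0],[0.022,0,0]]' --dr '[[0,0,0],[0,0,0],[0,0,0],[0,0,0],[0,0,0],[0,0,0],[0,0,0],[0,0,0],[0,0,0],[0,0,0]]' --claw '[0,0,0,0,0,0,0,0,0,0]'

```text
time_s: 28.7
tcp_pos: [0.5421, 0.0761, 0.0469]
eef_rot: [-180.0, -0.0, -9.1]
contact_force: [-0.3, -0.4, -0.3]
gripper_width: 0.0004
gripper_force: 0.2
```

```bash
python3 st.py
```

```text
t 28.7 tcp [0.5421 0.0761 0.0469] rot [-1.7999e+02 -2.0000e-02 -9.0500e+00] F [-0.27 -0.42 -0.27] station -0.0068 0.0209
```

Call:
jog_arm --travel '[[-0.06,0,0],[-0.16,0,-0.05],[-0.2,0.04,-0.17],[-0.2,0.04,-0.29],[-0.2,0.04,-0.31],[-0.2,0.04,-0.31],[-0.2,0.04,-0.31],[-0.2,0.04,-0.31],[-0.2,0.04,-0.31],[-0.2,0.04,-0.31]]' --dr '[[0,0,0],[0,0,0],[0,0,0],[0,0,0],[0,0,0],[0,0,0],[0,0,0],[0,0,0],[0,0,0],[0,0,0]]' --claw '[0,0,0,0,0,0,0,0,0,0]'

```text
time_s: 29.95
tcp_pos: [0.44, 0.0719, 0.2014]
eef_rot: [180.0, 0.0, -9.1]
contact_force: [-0.0, 0.3, 1.1]
gripper_width: 0.0002
gripper_force: 0.0
```

```bash
python3 st.py; python3 look.py 8 | grep -E "tray|latch"; python3 - <<'E'
from h import *
d=np.load('w8.npz');P=d['P'];y=-.158
X=np.array([np.cos(y),np.sin(y)]);Y=np.array([-X[1],X[0]]);o=np.array([.5456,.0544])
hsv=cv2.cvtColor(d['pix'],cv2.COLOR_RGB2HSV);s=np.stack([(P[...,:2]-o)@X,(P[...,:2]-o)@Y,P[...,2]],-1)
red=((hsv[...,0]<6)|(hsv[...,0]>174))&(hsv[...,1]>150)&(abs(s[...,1])<.12)&(abs(s[...,0])<.1)
cap=red&(P[...,2]>.06);q=np.median(s[cap],0);print('cap st',q.round(4),'theta',np.arctan2(.066-q[1],.010-q[0]))
v=np.mgrid[:384,:512][0]
m=(abs(s[...,1])<.036)&(abs(s[...,0])<.05)&(abs(P[...,2]-.018)<.004)&(v<215)
A=np.c_[s[m][:,:2],np.ones(m.sum())];print('pad',np.linalg.lstsq(A,s[m][:,2],rcond=None)[0].round(4))
g=(abs(hsv[...,0].astype(int)-72)<16)&(hsv[...,1]>80)&(abs(s[...,1])<.045)&(abs(s[...,0])<.08)&(v<215)
print('green x',np.percentile(s[g][:,0],[1,99]).round(4))
E
```

```text
t 29.95 tcp [0.44   0.0719 0.2014] rot [ 1.7996e+02  4.0000e-02 -9.0700e+00] F [-0.04  0.32  1.07] station -0.107 0.0006
tray_top 0.8 [254.  80.] [0.5436 0.0573 0.022 ] [0.5449 0.0575 0.0186]
tray_top 0.71 [261. 253.] [0.348  0.0809 0.022 ] [0.4502 0.0691 0.2331]
latch_pivot 0.6 [189.  60.] [0.5671 0.1144 0.055 ] [0.5713 0.1177 0.0359]
latch_pin 0.72 [238.  59.] [0.5605 0.0701 0.055 ] [0.5582 0.0702 0.0711]
cap st [0.0099 0.0158 0.0717] theta 1.5683043511775328
pad [-0.0002  0.0004  0.0182]
green x [-0.0536  0.0543]
```

View pics/w8.png

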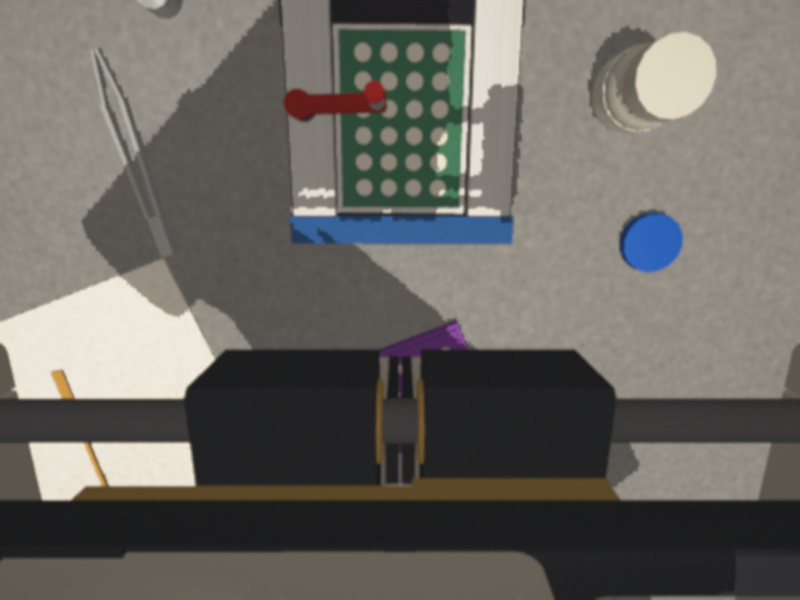

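The latch stands across the tray at about 1.57 rad (pin at (374,92)), and the tray is flat and home. Handing in.

```bash
python3 -c "
from plant import r
print(r.close_job())"
```

```text
the job is handed in; nothing more can be done
None
```

The tray is seated flat in the pocket, the latch is across it at about 1.57 rad, and the job was handed in at about 30 s; the hand-in call returned no verdict.

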